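# Lock a shaft between bench centres

### The arm

A 7-joint arm with a two-finger parallel gripper is mounted at the origin on the work surface. World frame = base frame: x ahead of the robot, y to its left, z up, the work surface at z = 0. Lengths are in mm, angles in rad, forces in N, time in s.
With the tool pointing down it reaches from about 425 to 875 mm from the base axis. Payload 4.7 kg.
Tool frame: the origin (TCP) lies between the finger pads; the fingertips stand bot.tip_reach ahead of it and the grasp point (between the pads) lies 6 mm ahead of it (bot.tip_reach is the distance from the TCP to the fingertips, in mm); z points along the fingers, y is the line along which they close (so a half turn about z gives the same grasp; the last joint's range is limited). The gripper opens to 85 mm and grips with 20 to 120 N. Pads are 22 mm wide; open, the fingers measure 114 mm over their backs; the gripper's body (76 mm by 85 mm) begins 54 mm behind the grasp point. The pads swing forward as they close: fully open they stand 13 mm farther back than shut.
Start: joints at [1.3, 0.321, -0.07, 1.45, 0.023, 1.371, -0.057], TCP at [182.607, -623.84, 256.349] pointing down, gripper open.
Joint ranges: [-2.86, 2.86], [-0.3, 2.09], [-1.38, 1.24], [0.06, 2.45], [-1.56, 4.7], [0.09, 2.05], [-2.69, 2.69]. Speed limits (rad/s): [2.57, 2.57, 3.14, 3.14, 3.14, 3.14, 3.14].

### API

Orientations are given as a unit quaternion [w, x, y, z].
In Python, from plant import bot, snapshot, camera_info, job_done, nets gives the robot as it stands.
- The arm moves only by the tool move_arm, never from a script. Its argument "plan" is a list of rows, each a list of 3 entries, a list of its own where there are three numbers: the shift along the world's x, y, z in cm, then the turn, a rotation vector about the world's x, y, z in rad, then the finger opening in cm, from 0 to 8.54. A call has 1 to 12 rows; each row is the pose to reach, as a shift and turn from the pose commanded when the call began; what a row does not reach only later rows make up. A row lasts 1/12 s, in which the tool goes at most 41.7 mm and 7.16 degrees, less where a joint would pass 70% of its speed; a pose out of reach is approached as far as the arm can. A call with a gripper value outside its range is refused whole. The fingers move at their own pace and stop on an object; "squeeze" is the grip in N (left out, the last holds). Time passes only in rows, so rows that repeat a pose let the fingers close. It gives the time, the measured TCP pose, the force, the opening and the grip force at its end, in the units of the state.
- bot.state(): the state, without advancing time (a new reading comes with each control period).
- snapshot(name): name is "side" or "top"; returns (picture, depth): 400x640x3 uint8, red, green, blue; 400x640 float32, mm along the optical axis (not along the pixel's ray), 0 where there is no reading.
- camera_info(name): a dict with "vertical_fov" (degrees; the focal length in pixels is half the picture's height over the tangent of half this angle, whatever the lens; pixels are square), "cx", "cy" (the principal point, pixels), "D" ([k1, k2, p1, p2, k3] as OpenCV has them; the pictures are not rectified), "extrinsics" (4x4, takes a point from camera to world coordinates). Camera axes: x right, y down, z forward; pixel columns grow to the right and rows downward; lengths in mm; the calibration is good to about 2 mm. A picture is of the moment at which its call begins. camera_info takes no time and is no camera call.
- job_done(): hands the job in; it is judged then, once.
Trained networks look in the newest picture that a camera, given by its name, has taken for a name from the list of things; names that differ only in an ending like _2 or _b are one class to them, and where a whole thing is asked for, a point or a joint stands for the part that bears it (a point fixed in the world has none). Each returns a list of dicts, best first, with "confidence" (0 to 1); they miss things now and then, are a little off and sometimes report something else, mostly with a low value. They report only what shows in the picture. A call takes as long as a camera call. They do not tell look-alikes from the thing itself.
- nets.search_frame(camera, name): "bbox" ([left, top, width, height] in pixels, round what is visible of it).
The state is a dict: "time_s": time; "joint_pos": joint angles; "joint_velocities": joint speeds; "joint_efforts": joint torques, N m; "tool_pos": TCP position; "tool_rot": TCP orientation; "contact_force": force on the tool from outside, world axes, zero at the start; "moment": the same for the moment, N m; "finger_gap": finger opening in mm; "finger_force": force on a finger pad.
Only numpy, scipy, OpenCV 4.12 (cv2) and the standard library are available. Lean on these libraries where they do the work, as an engineer would, in place of code of your own. Each camera call takes 0.05 s, during which the arm holds its last target. There are 200 camera calls.

### The job

Hold the steel shaft that lies in the bench centres firmly between the two anvils, so that it cannot shift endways: unscrew the T-shaped clamp knob on the tailstock until the tailstock is free, slide the tailstock up so that it pushes the shaft home against the headstock with no gap at either end, and screw the knob fully tight again (clockwise). Leave the shaft lying in its supports and the other things on the bench where they are.

Things in the scene. Friction and masses are not known exactly. Their poses are not given: they have to be found in the camera images.
- head_face (a point): Centre of the fixed headstock's flat steel anvil (28 mm disc), 50 mm above the table, on a white block 74 wide x 52 long, top at 86 mm. Axes of the fixed aluminium bed (90 x 400 x 20 mm high): y along it from tailstock to headstock, x across, z up. The bed's place and yaw vary. V supports, their tops at about 60 mm, stand 53 and 118 mm before this face.
- tail_face (a point): Centre of the tailstock's flat steel anvil (28 mm disc), 50 mm above the table, facing the other; same axes. The tailstock is a white block, 78 wide x 60 long, top at 70 mm, sliding along the bed's y; the block begins 14 mm behind this face and the knob's axis lies 44 mm behind it.
- tailstock (a joint): Tailstock position along the bed (m), growing towards the headstock; travel 0 to 0.115. About 1.2 N of drag when free; the tight clamp holds about 60 N.
- knob_grip (a point): Middle of the black T-bar of the clamp knob on top of the tailstock, on its upright axis, 106 mm above the table. Bar 64 long (this point's x axis) x 18 wide x 22 mm high, from 94 to 116 mm above the table; under it a 16 mm stem (26 mm collar just below the bar) down to the block's top at 70 mm.
- clamp_knob (a joint): Knob angle (rad): 0 = fully tight, at its end stop; grows as it is unscrewed (counter-clockwise from above) to the open stop at 3.2. The clamp weakens steadily and lets go at about 2.2. Turning takes 0.2 N m, up to 0.4 when nearly tight; it needs more than one grasp.
- shaft: Loose steel shaft, 150 mm long (its y axis, along the bed), 18 mm thick, flat ends, 25 mm collar at its middle, about 0.28 kg; origin at its middle on its axis, 50 mm above the table. It lies freely in the two V supports, some way from both anvils, and may roll there.
- wash_bottle: bystander: white round bottle with a blue cap, 68 mm wide, 170 mm tall, standing; origin under its centre
- jug: bystander: clear plastic jug with a handle, 110 mm wide, 150 mm tall, standing; origin under its centre
- rack: bystander: black wire tube rack, 100 x 200 x 70 mm, some capped tubes in it up to 120 mm tall; origin under its centre
- weights: bystander: white tray, 90 x 130 mm, with six grey weights on it, 65 mm tall in all; origin under its centre
- tissues: bystander: plain cardboard box, 120 x 220 x 75 mm; origin under its centre
- vessel_ring: bystander: white flat plastic ring, 110 mm across, 12 mm thick, lying; origin under its centre
- paddle: bystander: spare steel paddle shaft lying on the table beside the bed, 150 mm long, 18 mm thick, with a 25 mm collar and a flat 66 mm blade; origin at its middle, y along it. Not the one in the supports
- wrench: bystander: steel wrench, 150 mm long, lying on the table beside the bed
Things that resemble listed ones, but are neither listed nor needed, are in the scene too. There is more than one size of the shaft; the one meant has the size given above.

How it is judged (in metres and radians):
On the way, in this order (a step that is already met when the one before it is completed fails the run):
1. the clamp knob has been unscrewed by more than 1.2 rad (value of joint clamp_knob above 1.2 rad), for 0.1 s.
2. the shaft lies between the anvils, the anvils at most 152 mm apart (y of tail_face in the frame of head_face above -0.152 m and y of shaft in the frame of head_face between -0.078 and -0.072 m and x of shaft in the frame of head_face between -0.004 and 0.004 m and z of shaft in the frame of head_face between -0.004 and 0.004 m), for 0.2 s.
At the end, for the whole second after the job is handed in: The shaft lies in its supports, within 4 mm of the axis of the anvils, its middle 72 to 78 mm from the headstock's face, the anvil faces less than 152 mm apart (the shaft is 150 mm long), and the clamp knob is tight (less than 0.35 rad from its end stop); all at rest (all of step 2 and value of joint clamp_knob below 0.35 rad and linear speed of shaft below 0.01 m/s); the robot touches nothing.
It fails at once if another thing on the bench is moved by more than 30 mm or knocked over (distance of any of wash_bottle, jug, rack, weights, tissues, vessel_ring, paddle, wrench from where it was at the start of the episode above 0.03 m or angle between any of wash_bottle, jug's own z axis and vertical above 0.5 rad).
It also fails if it takes over 51 s, if anything falls off the work surface, if the arm or the gripper's body presses on something with over 40 N, if the wrist force passes 120 N, or if a joint passes its speed limit or range.

## Working session

There is one attempt and no reset: what is moved stays moved. The work goes in short steps, Python scripts to look and compute and a tool call to move; the robot and the scene stay as the last step left them, time stands still between calls to the robot, and variables do not carry over. Pictures are saved under pics/ and viewed, at most 10 in all, crops included, and the job is handed in when it is done.

Besides the shell and the picture viewer there is one more tool, called after "Emit:" as name([rows], argument=value, ...), one row to a line, values as JSON. move_arm: Moves the arm, as the interface text tells. Its arguments: {"type":"object","properties":{"plan":{"type":"array"},"squeeze":{"type":"number"}},"required":["plan"]}

```bash
mkdir -p pics
cat > h.py <<'E'
import numpy as np, cv2
from plant import bot, snapshot, camera_info, job_done, nets
def cam(n):
    c=camera_info(n); f=200/np.tan(np.radians(c["vertical_fov"])/2)
    K=np.array([[f,0,c["cx"]],[0,f,c["cy"]],[0,0,1.]])
    return K,np.array(c["D"],float),np.array(c["extrinsics"],float)
def cloud(n,depth):
    K,D,T=cam(n); h,w=depth.shape
    u,v=np.meshgrid(np.arange(w),np.arange(h))
    p=cv2.undistortPoints(np.stack([u,v],-1).reshape(-1,1,2).astype(np.float64),K,D).reshape(h,w,2)
    P=np.dstack([p[...,0]*depth,p[...,1]*depth,depth])
    W=P@T[:3,:3].T+T[:3,3]; W[depth<=0]=np.nan
    return W
def pix(n,P):
    K,D,T=cam(n); R=T[:3,:3].T
    return cv2.projectPoints(np.array(P,float).reshape(-1,3),cv2.Rodrigues(R)[0],-R@T[:3,3],K,D)[0].reshape(-1,2)
E
python3 - <<'E'
from h import *
print(bot.tip_reach, bot.state())
for n in ("top","side"):
    im,d=snapshot(n); cv2.imwrite(f"pics/{n}0.png",im[...,::-1]); np.savez(f"{n}0.npz",im=im,d=d)
    print(n,cam(n)[2].round(2).tolist(),cam(n)[1])
    for k in ("head_face","tail_face","knob_grip","shaft","tailstock"):
        try: print(k,[(r["bbox"],round(r["confidence"],2)) for r in nets.search_frame(n,k)[:4]])
        except Exception as e: print(k,e)
E
```

```text
25.0 {'time_s': 0.0, 'joint_pos': array([ 1.30010449,  0.3218404 , -0.07006062,  1.45170555,  0.02259889,
        1.37080227, -0.05689285]), 'joint_velocities': array([ 0.00034481, -0.00064513,  0.00048439,  0.00039131,  0.00043706,
        0.00033803,  0.00180289]), 'joint_efforts': array([-1.34627294e-04, -4.93582892e+01, -3.81877329e-01, -3.14331615e+01,
        1.31242687e-02,  1.16939074e-02, -4.88934376e-06]), 'tool_pos': array([ 182.42136178, -623.35081002,  255.19663238]), 'tool_rot': array([-9.65547830e-04,  9.89877255e-01,  1.41922694e-01, -1.92324455e-04]), 'contact_force': array([-0.24187857,  0.42428838, -0.0140977 ]), 'moment': array([-0.00957213, -0.02015809, -0.03950476]), 'finger_force': 0.0, 'finger_gap': 85.40066296419157}
top [[0.02, -0.99, 0.12, 378.41], [-1.0, -0.02, -0.0, 45.07], [0.0, -0.12, -0.99, 1595.51], [0.0, 0.0, 0.0, 1.0]] [-0.10000377  0.          0.          0.          0.        ]
head_face [([243.5, 177.1, 105.0, 41.5], 0.65)]
tail_face [([322.6, 174.1, 22.0, 29.2], 0.89)]
knob_grip []
shaft [([220.3, 241.2, 24.5, 54.1], 0.75), ([354.8, 232.4, 33.7, 48.3], 0.58), ([268.4, 191.1, 41.7, 12.1], 0.52)]
tailstock [([321.9, 178.4, 23.7, 27.7], 0.91), ([265.4, 192.3, 41.5, 14.9], 0.3)]
side [[-0.9, -0.31, 0.3, 183.5], [-0.43, 0.62, -0.65, 812.41], [0.01, -0.72, -0.69, 904.73], [0.0, 0.0, 0.0, 1.0]] [-0.05419895  0.          0.          0.          0.        ]
head_face [([268.3, 180.0, 60.8, 105.1], 0.78)]
tail_face [([299.4, 176.8, 27.1, 33.3], 0.85), ([266.0, 177.7, 61.7, 110.2], 0.22)]
knob_grip [([303.7, 178.4, 19.7, 10.7], 0.57)]
shaft [([368.0, 191.3, 58.0, 15.2], 0.84), ([315.1, 304.0, 75.5, 60.2], 0.77), ([290.0, 215.2, 16.0, 35.9], 0.69)]
tailstock [([296.2, 178.8, 30.2, 29.4], 0.96)]
```

View pics/top0.png

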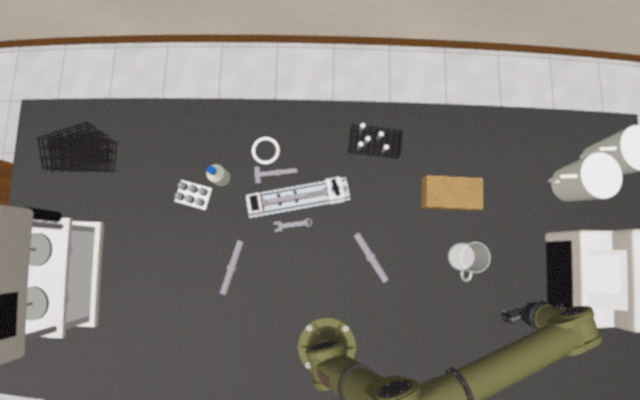

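View pics/side0.png

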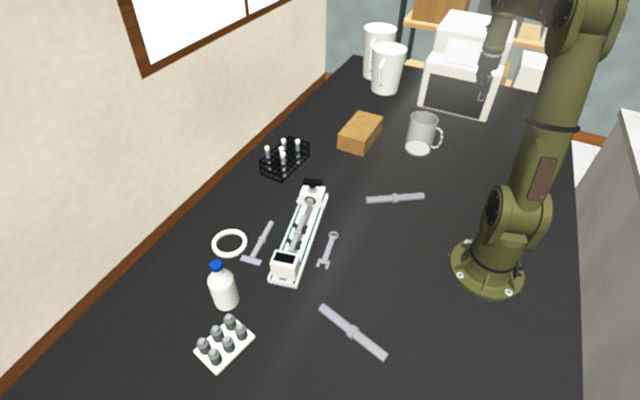

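The bed is in the top view from (248,205) to (348,188): headstock on the left at about (254,202), tailstock with the black T-bar on the right at about (336,187). The lone shaft in the V supports runs from (272,197) to (315,192). The look-alike shafts at (232,267) and (370,257) lie loose on the table, and the one at (277,173) is the paddle. I'll measure and confirm in a crop.

Run:
```python
from h import *
a=[]
for n,(x0,y0,x1,y1) in (("top",(235,165,360,225)),("side",(255,170,345,295))):
    z=np.load(n+"0.npz"); W=cloud(n,z["d"]); im=z["im"]
    c=im[y0:y1,x0:x1,::-1]; s=6 if n=="top" else 4
    a.append(cv2.resize(c,None,fx=s,fy=s if n=="top" else s,interpolation=cv2.INTER_CUBIC))
    P=W[y0:y1,x0:x1].reshape(-1,3); C=im[y0:y1,x0:x1].reshape(-1,3).astype(int)
    print(n,"table z",np.nanmedian(P[P[:,2]<12][:,2]))
    for nm,lo,hi in (("bed",14,27),("knob",100,125),("headtop",80,92),("tailtop",64,76)):
        m=(P[:,2]>lo)&(P[:,2]<hi); Q=P[m]
        if len(Q)<4: print(nm,len(Q)); continue
        r=cv2.minAreaRect(Q[:,:2].astype(np.float32)); mu,ev,_=cv2.PCACompute2(Q[:,:2].astype(np.float32),None)
        print(nm,len(Q),Q.mean(0).round(1),np.median(Q[:,2]).round(1),"rect",np.round(r[0],1),np.round(r[1],1),round(r[2],1),"pca",np.degrees(np.arctan2(ev[0][1],ev[0][0])).round(1))
h=max(i.shape[0] for i in a)
cv2.imwrite("pics/c1.png",a[0]); 
cv2.imwrite("pics/c2.png",a[1])
```

```text
top table z 1.2549751581909732
bed 1439 [577.9 130.4  21.1] 21.2 rect [571.7 123.5] [403.4 219.2] 82.1 pca 95.9
knob 86 [598.3 -18.2 115.6] 116.1 rect [598.4 -18.1] [62.8 17.3] 19.5 pca 20.2
headtop 230 [536.6 277.5  85. ] 84.7 rect [558.  136.3] [ 73.  348.5] 8.3 pca 102.7
tailtop 253 [587.9  20.2  70.4] 70.6 rect [567.5 130.8] [ 78.3 365.2] 11.9 pca 102.2
side table z 1.577613565403908
bed 1546 [569.8 152.   21.3] 21.4 rect [613.8  82.9] [248.9 521.1] 29.7 pca 104.3
knob 131 [593.1 -14.9 111.9] 113.7 rect [595.3 -18.7] [63.6 21.4] 20.8 pca 21.2
headtop 388 [533.  280.5  84.9] 84.6 rect [564.4 147.7] [ 72.9 332.4] 13.0 pca 101.2
tailtop 341 [576.6  59.2  70.5] 70.9 rect [582.2  93.4] [164.4 449.1] 26.8 pca 102.7
```

View pics/c1.png

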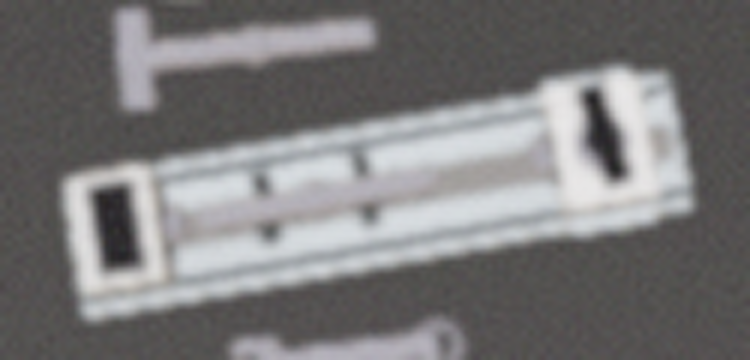

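View pics/c2.png

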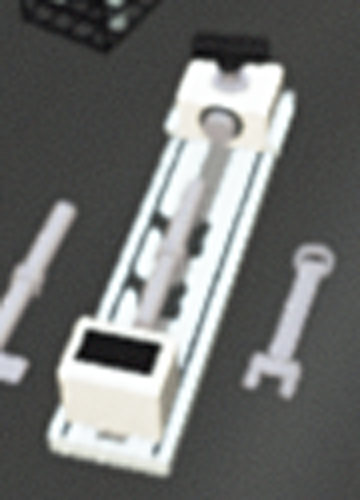

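The crop confirms it. The shaft in the V supports (crop 1, about (180,222) to (435,180), collar at about (310,195)) is the one between the anvils, and the 150 × 18 paddle outside the bed carries a blade. The tailstock is at right with its T-bar at about 20°, centre (597.5, −18.4). I'm moving above the knob and refining the bed yaw.

Emit:
move_arm([
  [[41.5,60.5,0],[0,0,0.068],8.5],
  [[41.5,60.5,0],[0,0,0.068],8.5],
  [[41.5,60.5,0],[0,0,0.068],8.5],
  [[41.5,60.5,0],[0,0,0.068],8.5],
  [[41.5,60.5,0],[0,0,0.068],8.5],
  [[41.5,60.5,0],[0,0,0.068],8.5],
  [[41.5,60.5,0],[0,0,0.068],8.5],
  [[41.5,60.5,0],[0,0,0.068],8.5],
  [[41.5,60.5,0],[0,0,0.068],8.5],
  [[41.5,60.5,0],[0,0,0.068],8.5],
  [[41.5,60.5,0],[0,0,0.068],8.5],
  [[41.5,60.5,0],[0,0,0.068],8.5],
])

```text
time_s: 1.6
tool_pos: [466.2, -209.7, 256.8]
tool_rot: [0.001, 0.985, 0.175, 0.0]
contact_force: [1.0, -0.6, 0.6]
finger_gap: 84.7
finger_force: 0.0
```

Run:
```python
from h import *
print(bot.state()["joint_pos"].round(3),bot.state()["tool_pos"])
for n in ("top","side"):
    z=np.load(n+"0.npz"); W=cloud(n,z["d"])[165:295,235:360].reshape(-1,3)
    f=lambda lo,hi,y0,y1:W[(W[:,2]>lo)&(W[:,2]<hi)&(W[:,1]>y0)&(W[:,1]<y1)&(W[:,0]>480)&(W[:,0]<660)]
    H=f(80,92,220,330); T=f(64,76,-80,60); S=f(50,64,70,250)
    for k,Q in (("H",H),("T",T)):
        r=cv2.minAreaRect(Q[:,:2].astype(np.float32)); print(n,k,len(Q),np.round(r[0],1),np.round(r[1],1),round(r[2],1))
    a=np.polyfit(S[:,1],S[:,0],1); print("shaft line deg",np.degrees(np.arctan(a[0])), S.mean(0), S[:,1].min(),S[:,1].max())
```

```text
[ 0.828  0.046 -0.468  1.776  0.022  1.324 -0.864] [ 466.22305596 -209.72950763  256.84180655]
top H 226 [536.3 282.7] [73.2 51. ] 10.5
top T 215 [597.5 -11.9] [78.4 73.4] 11.8
shaft line deg -11.434629518945695 [560.30055414 165.61723541  57.53486846] 87.16565582337259 249.84093115162045
side H 381 [533.1 283.7] [72.9 53.3] 13.0
side T 261 [590.   -8.4] [84.4 65.9] 24.4
shaft line deg -10.953358269364438 [556.22536111 164.92089406  57.37920778] 85.3457757653996 236.97879139741815
```

Emit:
move_arm([
  [[13.1,19.1,-3],[0,0,0],8.5],
  [[13.1,19.1,-3],[0,0,0],8.5],
  [[13.1,19.1,-3],[0,0,0],8.5],
  [[13.1,19.1,-3],[0,0,0],8.5],
  [[13.1,19.1,-3],[0,0,0],8.5],
  [[13.1,19.1,-3],[0,0,0],8.5],
  [[13.1,19.1,-3],[0,0,0],8.5],
  [[13.1,19.1,-3],[0,0,0],8.5],
  [[13.1,19.1,-3],[0,0,0],8.5],
  [[13.1,19.1,-3],[0,0,0],8.5],
])

```text
time_s: 2.43
tool_pos: [596.1, -22.7, 226.5]
tool_rot: [0.001, 0.985, 0.174, -0.0]
contact_force: [-0.6, -0.2, -0.3]
finger_gap: 84.9
finger_force: 0.0
```

Emit:
move_arm([
  [[0.15,0.4,-4],[0,0,0],6],
  [[0.15,0.4,-8],[0,0,0],6],
  [[0.15,0.4,-10.5],[0,0,0],6],
  [[0.15,0.4,-10.5],[0,0,0],6],
  [[0.15,0.4,-10.5],[0,0,0],6],
])

```text
time_s: 2.85
tool_pos: [597.0, -18.2, 120.9]
tool_rot: [0.0, 0.985, 0.174, -0.001]
contact_force: [0.3, -0.5, 1.2]
finger_gap: 60.3
finger_force: 0.0
```

Run:
```python
from h import *
s=bot.state();print(s["joint_pos"].round(3),s["tool_pos"],s["contact_force"])
im,d=snapshot("side");cv2.imwrite("pics/s1.png",cv2.resize(im[120:260,230:400,::-1],None,fx=4,fy=4,interpolation=cv2.INTER_CUBIC))
```

```text
[ 0.489  0.377 -0.607  1.725  0.236  1.116 -1.411] [596.96446756 -18.23851682 120.87340505] [ 0.30413163 -0.47833994  1.19481361]
```

View pics/s1.png

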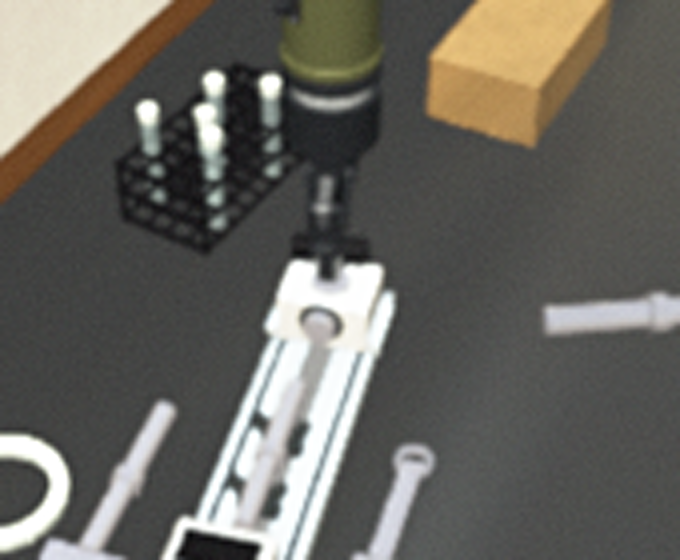

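The front finger is centred on the bar at about (330,250). I'm closing.

Emit:
move_arm([
  [[0,0,0],[0,0,0],1],
  [[0,0,0],[0,0,0],1],
  [[0,0,0],[0,0,0],1],
  [[0,0,0],[0,0,0],1],
  [[0,0,0],[0,0,0],1],
  [[0,0,0],[0,0,0],1],
], squeeze=60)

```text
time_s: 3.4
tool_pos: [599.1, -17.1, 123.3]
tool_rot: [0.001, 0.985, 0.175, 0.001]
contact_force: [-0.5, -1.4, 7.0]
finger_gap: 16.3
finger_force: 61.2
```

Emit:
move_arm([
  [[0.1,0.1,0.2],[0,0,0.1],1],
  [[0.1,0.1,0.2],[0,0,0.2],1],
  [[0.1,0.1,0.2],[0,0,0.3],1],
  [[0.1,0.1,0.2],[0,0,0.4],1],
  [[0.1,0.1,0.2],[0,0,0.5],1],
  [[0.1,0.1,0.2],[0,0,0.6],1],
  [[0.1,0.1,0.2],[0,0,0.6],1],
])

```text
time_s: 3.98
tool_pos: [598.9, -16.6, 123.4]
tool_rot: [0.001, 0.888, 0.46, -0.0]
contact_force: [0.2, -3.0, -0.2]
finger_gap: 16.5
finger_force: 60.3
```

Run:
```python
from h import *
s=bot.state();print(s["joint_pos"].round(3),s["tool_pos"],s["contact_force"],s["moment"],s["finger_gap"])
```

```text
[ 0.567  0.402 -0.713  1.717  0.288  1.13  -0.847] [598.94548431 -16.61393619 123.41203135] [ 0.23025098 -2.97162194 -0.21261674] [-0.48580191  0.02838748  0.2936876 ] 16.549896052093516
```

Emit:
move_arm([
  [[0,0,0],[0,0,0.11],1],
  [[0,0,0],[0,0,0.22],1],
  [[0,0,0],[0,0,0.33],1],
  [[0,0,0],[0,0,0.44],1],
  [[0,0,0],[0,0,0.55],1],
  [[0,0,0],[0,0,0.66],1],
  [[0,0,0],[0,0,0.77],1],
  [[0,0,0],[0,0,0.88],1],
  [[0,0,0],[0,0,0.99],1],
  [[0,0,0],[0,0,1.1],1],
])

```text
time_s: 4.82
tool_pos: [598.1, -16.5, 123.3]
tool_rot: [-0.001, 0.518, 0.856, -0.001]
contact_force: [-2.1, -2.3, 0.9]
finger_gap: 16.6
finger_force: 60.5
```

Run:
```python
from h import *
s=bot.state();print(s["joint_pos"].round(3),s["tool_pos"],s["contact_force"],s["moment"],s["finger_gap"])
```

```text
[ 0.716  0.47  -0.917  1.712  0.404  1.163  0.17 ] [598.12960617 -16.4914665  123.33942776] [-2.07838312 -2.27125599  0.86609029] [-0.37820791  0.52846265 -0.1448298 ] 16.56713417432046
```

Emit:
move_arm([
  [[0,0,0],[0,0,0.11],1],
  [[0,0,0],[0,0,0.22],1],
  [[0,0,0],[0,0,0.33],1],
  [[0,0,0],[0,0,0.44],1],
  [[0,0,0],[0,0,0.55],1],
  [[0,0,0],[0,0,0.66],1],
  [[0,0,0],[0,0,0.77],1],
  [[0,0,0],[0,0,0.88],1],
  [[0,0,0],[0,0,0.95],1],
  [[0,0,0],[0,0,0.95],1],
])

```text
time_s: 5.65
tool_pos: [597.5, -16.3, 123.3]
tool_rot: [-0.002, 0.07, 0.998, -0.001]
contact_force: [-5.0, -2.4, 3.8]
finger_gap: 16.3
finger_force: 60.9
```

Run:
```python
from h import *
s=bot.state();print(s["joint_pos"].round(3),s["tool_pos"],s["contact_force"],s["moment"],s["finger_gap"])
im,d=snapshot("top");W=cloud("top",d)[165:225,235:360].reshape(-1,3)
cv2.imwrite("pics/t2.png",cv2.resize(im[165:225,235:360,::-1],None,fx=6,fy=6,interpolation=cv2.INTER_CUBIC))
```

```text
[ 0.836  0.564 -1.106  1.709  0.535  1.213  1.025] [597.5479222  -16.2645639  123.33408018] [-4.96262521 -2.35925986  3.79788045] [-0.42793474  1.02418428  0.20890274] 16.348095208913364
```

View pics/t2.png

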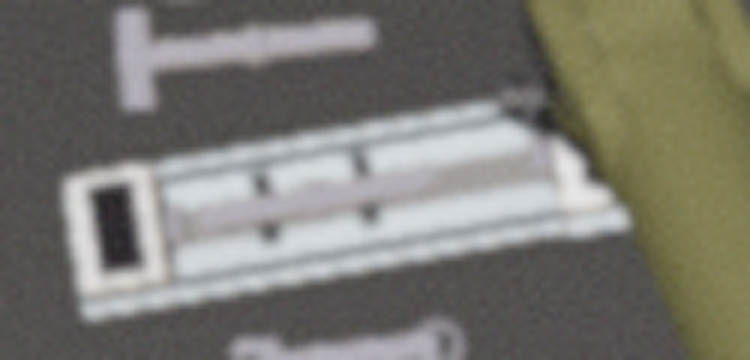

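The shaft hasn't moved and the knob has turned about 2.65 rad. I'm sliding the tailstock along the bed direction (−0.199, 0.980), about 70 mm expected.

Emit:
move_arm([
  [[-0.1,0.49,0],[0,0,0],1],
  [[-0.2,0.98,0],[0,0,0],1],
  [[-0.35,1.7,0],[0,0,0],1],
  [[-0.5,2.45,0],[0,0,0],1],
  [[-0.65,3.2,0],[0,0,0],1],
  [[-0.8,3.92,0],[0,0,0],1],
  [[-0.9,4.41,0],[0,0,0],1],
  [[-1,4.9,0],[0,0,0],1],
  [[-1,4.9,0],[0,0,0],1],
])

```text
time_s: 6.45
tool_pos: [587.0, 34.7, 123.3]
tool_rot: [-0.002, 0.07, 0.998, -0.0]
contact_force: [-6.1, 0.5, 3.8]
finger_gap: 16.6
finger_force: 60.9
```

```bash
cat > look.py <<'E'
from h import *
s=bot.state();print(s["time_s"],s["joint_pos"].round(3),s["tool_pos"],s["contact_force"],s["moment"],s["finger_gap"])
for n in ("top","side"):
    im,d=snapshot(n);W=cloud(n,d)[165:295,235:360].reshape(-1,3)
    u=np.array([-.199,.98]); 
    S=W[(W[:,2]>50)&(W[:,2]<64)&(abs((W[:,:2]-[560,164])@[.98,.199])<8)]
    t=(S[:,:2]-[536.3,282.7])@u; print(n,"along",np.histogram(t,bins=np.arange(-260,0,10)))
E
python3 look.py
```

```text
6.45 [ 0.771  0.547 -1.119  1.733  0.524  1.204  0.942] [587.02499419  34.65750751 123.30466732] [-6.06417854  0.53701198  3.78849736] [ 0.0887661   1.27813031 -0.01213538] 16.631786098343106
top along (array([ 0,  0,  0,  2,  3,  0, 11, 10,  8, 12, 10, 12, 10,  8,  9,  9, 12,
       11, 10, 11, 11,  1,  4,  0,  0]), array([-260, -250, -240, -230, -220, -210, -200, -190, -180, -170, -160,
       -150, -140, -130, -120, -110, -100,  -90,  -80,  -70,  -60,  -50,
        -40,  -30,  -20,  -10]))
side along (array([ 0,  0,  0,  1, 15,  5,  9, 10,  7, 13, 10, 10,  9,  5, 14, 11, 13,
       12, 12, 14, 12,  7,  1,  0,  0]), array([-260, -250, -240, -230, -220, -210, -200, -190, -180, -170, -160,
       -150, -140, -130, -120, -110, -100,  -90,  -80,  -70,  -60,  -50,
        -40,  -30,  -20,  -10]))
```

Emit:
move_arm([
  [[-0.06,0.3,0],[0,0,0],1],
  [[-0.12,0.6,0],[0,0,0],1],
  [[-0.18,0.9,0],[0,0,0],1],
  [[-0.24,1.2,0],[0,0,0],1],
  [[-0.28,1.4,0],[0,0,0],1],
  [[-0.32,1.6,0],[0,0,0],1],
  [[-0.32,1.6,0],[0,0,0],1],
])

```text
time_s: 7.13
tool_pos: [584.4, 47.7, 123.3]
tool_rot: [-0.002, 0.071, 0.997, -0.002]
contact_force: [-5.5, -4.3, 4.5]
finger_gap: 16.5
finger_force: 61.0
```

```bash
python3 look.py
```

```text
7.1333 [ 0.75   0.543 -1.12   1.737  0.524  1.203  0.915] [584.3712292   47.73575986 123.30671513] [-5.48901208 -4.30056744  4.52260218] [-0.72263764  1.18122067  0.06020423] 16.47814764004897
top along (array([ 0,  0,  0,  0,  0,  5,  9,  9,  9, 10, 11, 10, 11, 10,  9,  9, 10,
       10, 10, 10, 10,  3,  6,  2,  0]), array([-260, -250, -240, -230, -220, -210, -200, -190, -180, -170, -160,
       -150, -140, -130, -120, -110, -100,  -90,  -80,  -70,  -60,  -50,
        -40,  -30,  -20,  -10]))
side along (array([ 0,  0,  0,  0,  1,  5, 14, 10, 10, 11, 10, 11,  9, 10, 17, 11, 13,
       11, 10, 12, 13, 10,  0,  0,  0]), array([-260, -250, -240, -230, -220, -210, -200, -190, -180, -170, -160,
       -150, -140, -130, -120, -110, -100,  -90,  -80,  -70,  -60,  -50,
        -40,  -30,  -20,  -10]))
```

Emit:
move_arm([
  [[-0.04,0.2,0],[0,0,0],1],
  [[-0.08,0.4,0],[0,0,0],1],
  [[-0.12,0.6,0],[0,0,0],1],
  [[-0.16,0.8,0],[0,0,0],1],
  [[-0.16,0.8,0],[0,0,0],1],
])

```text
time_s: 7.65
tool_pos: [582.8, 55.5, 123.3]
tool_rot: [-0.002, 0.071, 0.997, -0.002]
contact_force: [-6.3, -4.4, 5.0]
finger_gap: 16.8
finger_force: 61.0
```

Emit:
move_arm([
  [[-0.04,0.2,0],[0,0,0],1],
  [[-0.08,0.4,0],[0,0,0],1],
  [[-0.12,0.6,0],[0,0,0],1],
  [[-0.12,0.6,0],[0,0,0],1],
])

```text
time_s: 7.98
tool_pos: [582.3, 58.0, 123.3]
tool_rot: [-0.001, 0.072, 0.997, -0.005]
contact_force: [-6.3, -11.0, 6.5]
finger_gap: 16.4
finger_force: 61.2
```

Emit:
move_arm([
  [[-0.04,0.2,0],[0,0,0],1],
  [[-0.04,0.2,0],[0,0,0],1],
  [[-0.04,0.2,0],[0,0,0],1],
])

```text
time_s: 8.23
tool_pos: [582.3, 58.2, 123.3]
tool_rot: [-0.001, 0.073, 0.997, -0.006]
contact_force: [-5.9, -14.2, 7.2]
finger_gap: 16.7
finger_force: 61.3
```

```bash
python3 look.py
python3 - <<'E'
from h import *
a,_=snapshot("side"); b,_=snapshot("top")
f=lambda c,s:cv2.resize(c[...,::-1],None,fx=s,fy=s,interpolation=cv2.INTER_CUBIC)
A=f(a[175:295,255:345],4.5);B=f(b[170:220,240:320],4.5)
C=np.zeros((A.shape[0],A.shape[1]+B.shape[1],3),np.uint8);C[:,:A.shape[1]]=A;C[:B.shape[0],A.shape[1]:]=B
print(C.shape);cv2.imwrite("pics/m3.png",C)
E
```

```text
8.2333 [ 0.728  0.54  -1.118  1.74   0.528  1.205  0.888] [582.28145542  58.18518593 123.29253041] [ -5.92861086 -14.24572187   7.15346909] [-2.53499045  0.996676    0.17832161] 16.732984673812112
top along (array([ 0,  0,  0,  0,  0,  0,  2,  8,  9, 11, 10, 12,  8, 10,  7, 10, 10,
       10, 10, 12,  9, 10, 10,  3,  0]), array([-260, -250, -240, -230, -220, -210, -200, -190, -180, -170, -160,
       -150, -140, -130, -120, -110, -100,  -90,  -80,  -70,  -60,  -50,
        -40,  -30,  -20,  -10]))
side along (array([ 0,  0,  0,  0,  0,  1,  6, 13,  9, 11, 10, 13,  9, 11, 11, 13, 13,
        9, 13, 13, 11, 11,  0,  0,  0]), array([-260, -250, -240, -230, -220, -210, -200, -190, -180, -170, -160,
       -150, -140, -130, -120, -110, -100,  -90,  -80,  -70,  -60,  -50,
        -40,  -30,  -20,  -10]))
(540, 765, 3)
```

View pics/m3.png

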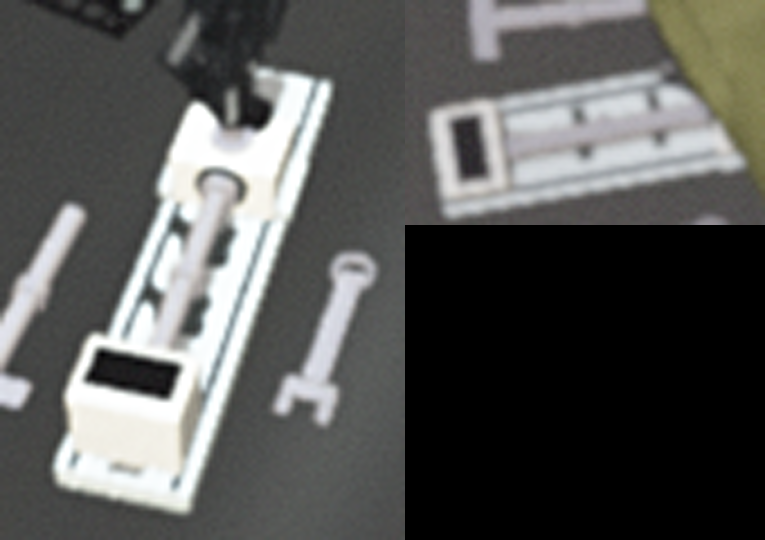

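The tail anvil at about (218,188) now presses the shaft end, and the shaft reaches the head anvil with no visible gap. I'm tightening while keeping the push on.

Emit:
move_arm([
  [[0,0,0],[0,0,-0.11],1],
  [[0,0,0],[0,0,-0.22],1],
  [[0,0,0],[0,0,-0.33],1],
  [[0,0,0],[0,0,-0.44],1],
  [[0,0,0],[0,0,-0.55],1],
  [[0,0,0],[0,0,-0.66],1],
  [[0,0,0],[0,0,-0.77],1],
  [[0,0,0],[0,0,-0.88],1],
  [[0,0,0],[0,0,-0.99],1],
  [[0,0,0],[0,0,-1.1],1],
  [[0,0,0],[0,0,-1.21],1],
  [[0,0,0],[0,0,-1.32],1],
])

```text
time_s: 9.43
tool_pos: [583.0, 58.8, 123.4]
tool_rot: [0.003, 0.671, 0.742, -0.004]
contact_force: [-0.9, -12.3, 1.8]
finger_gap: 16.4
finger_force: 60.7
```

Emit:
move_arm([
  [[0,0,0],[0,0,-0.11],1],
  [[0,0,0],[0,0,-0.22],1],
  [[0,0,0],[0,0,-0.33],1],
  [[0,0,0],[0,0,-0.44],1],
  [[0,0,0],[0,0,-0.55],1],
  [[0,0,0],[0,0,-0.66],1],
  [[0,0,0],[0,0,-0.77],1],
  [[0,0,0],[0,0,-0.88],1],
  [[0,0,0],[0,0,-0.99],1],
  [[0,0,0],[0,0,-1.1],1],
  [[0,0,0],[0,0,-1.21],1],
  [[0,0,0],[0,0,-1.21],1],
])

```text
time_s: 10.43
tool_pos: [583.7, 58.3, 123.4]
tool_rot: [0.005, 0.974, 0.228, -0.0]
contact_force: [1.8, -12.5, 0.6]
finger_gap: 16.4
finger_force: 60.4
```

Run:
```python
from h import *
s=bot.state();print(s["joint_pos"].round(3),s["tool_pos"],s["contact_force"],s["moment"],s["finger_gap"])
```

```text
[ 0.385  0.356 -0.637  1.751  0.243  1.113 -1.44 ] [583.68120932  58.27616795 123.40297774] [  1.80913395 -12.50469509   0.61093317] [-2.41315098 -0.27168305 -0.09551598] 16.39888784756589
```

Emit:
move_arm([
  [[0,0,0],[0,0,-0.08],1],
  [[0,0,0],[0,0,-0.16],1],
  [[0,0,0],[0,0,-0.22],1],
  [[0,0,0],[0,0,-0.22],1],
  [[0,0,0],[0,0,-0.22],1],
])

```text
time_s: 10.85
tool_pos: [583.7, 58.1, 123.4]
tool_rot: [0.004, 0.992, 0.122, 0.0]
contact_force: [1.4, -11.3, -0.8]
finger_gap: 16.7
finger_force: 60.4
```

Run:
```python
from h import *
s=bot.state();print(s["tool_rot"],s["tool_pos"],s["contact_force"],s["moment"],s["finger_gap"])
```

```text
[4.45761166e-03 9.92497194e-01 1.22186126e-01 1.96856752e-05] [583.71778583  58.13669893 123.35688113] [  1.43695082 -11.34561843  -0.79498505] [-2.46956376 -0.29645266 -0.03568219] 16.696049888386383
```

Emit:
move_arm([
  [[0,0,0],[0,0,-0.08],1],
  [[0,0,0],[0,0,-0.16],1],
  [[0,0,0],[0,0,-0.2],1],
  [[0,0,0],[0,0,-0.2],1],
])

```text
time_s: 11.18
tool_pos: [584.1, 58.3, 123.6]
tool_rot: [0.006, 1.0, 0.027, 0.001]
contact_force: [1.7, -15.2, -0.2]
finger_gap: 16.9
finger_force: 111.6
```

Run:
```python
from h import *
s=bot.state();print(s["tool_rot"],s["tool_pos"],s["contact_force"],s["moment"],s["finger_gap"],s["joint_pos"])
```

```text
[0.00600723 0.99960651 0.02736399 0.00139555] [584.14463389  58.31028665 123.57666749] [  1.68812807 -15.22768434  -0.17834059] [-2.8259868  -0.56461346  3.35990798] 16.856316859521286 [ 0.32963022  0.34202548 -0.57041149  1.75250356  0.21774469  1.10705623
 -1.82861702]
```

The torque jumped to 3.4 N·m, so the knob is at its end stop. I'm relaxing, opening and going up.

Emit:
move_arm([
  [[0.05,-0.3,0],[0,0,0.04],1],
  [[0.05,-0.3,0],[0,0,0.04],4],
  [[0.05,-0.3,0],[0,0,0.04],6.5],
  [[0.05,-0.3,0],[0,0,0.04],6.5],
  [[0.05,-0.3,0],[0,0,0.04],6.5],
  [[0.05,-0.3,3],[0,0,0.04],6.5],
  [[0.05,-0.3,7],[0,0,0.04],6.5],
  [[0.05,-0.3,11],[0,0,0.04],6.5],
  [[0,-4,13],[0,0,0.04],6.5],
  [[0,-8,13],[0,0,0.04],6.5],
  [[0,-12,13],[0,0,0.04],6.5],
  [[0,-15,13],[0,0,0.04],6.5],
])

```text
time_s: 12.18
tool_pos: [582.5, -87.9, 254.3]
tool_rot: [0.001, 0.999, 0.045, 0.001]
contact_force: [0.6, -0.4, -0.2]
finger_gap: 64.9
finger_force: 0.0
```

Emit:
move_arm([
  [[0,-4,0],[0,0,0],6.5],
  [[0,-8,0],[0,0,0],6.5],
  [[0,-12,0],[0,0,0],6.5],
  [[0,-15,0],[0,0,0],6.5],
  [[0,-15,0],[0,0,0],6.5],
])

```text
time_s: 12.6
tool_pos: [580.6, -243.9, 252.6]
tool_rot: [0.002, 0.999, 0.04, -0.001]
contact_force: [-1.3, -1.3, 0.4]
finger_gap: 64.7
finger_force: 0.0
```

```bash
python3 look.py
python3 - <<'E'
from h import *
a,d=snapshot("side"); b,e=snapshot("top")
for n,D in (("side",d),("top",e)):
    W=cloud(n,D)[165:295,235:360].reshape(-1,3); Q=W[(W[:,2]>100)&(W[:,2]<125)&(abs(W[:,1]-58)<60)]
    if len(Q)>5:
        r=cv2.minAreaRect(Q[:,:2].astype(np.float32)); print(n,"knob",np.round(r[0],1),np.round(r[1],1),round(r[2],1))
f=lambda c,s:cv2.resize(c[...,::-1],None,fx=s,fy=s,interpolation=cv2.INTER_CUBIC)
A=f(a[175:295,255:345],4.5);B=f(b[170:220,240:320],4.5)
C=np.zeros((A.shape[0],A.shape[1]+B.shape[1],3),np.uint8);C[:,:A.shape[1]]=A;C[:B.shape[0],A.shape[1]:]=B
cv2.imwrite("pics/m4.png",C)
E
```

```text
12.6 [ 0.693  0.308 -0.423  1.499  0.132  1.362 -1.23 ] [ 580.61548848 -243.87082364  252.56175326] [-1.29737031 -1.32694091  0.43616046] [-0.04121163  0.04762193 -0.01903394] 64.71443172409168
top along (array([ 0,  0,  0,  0,  0,  0,  5, 10, 10, 11, 10, 12, 10, 10,  9, 10, 12,
        9, 11, 10, 11,  8,  7,  1,  0]), array([-260, -250, -240, -230, -220, -210, -200, -190, -180, -170, -160,
       -150, -140, -130, -120, -110, -100,  -90,  -80,  -70,  -60,  -50,
        -40,  -30,  -20,  -10]))
side along (array([ 0,  0,  0,  0,  0,  0,  8,  9, 10, 11, 11, 10,  8, 12,  8, 15, 10,
       12, 11, 15, 11,  9,  0,  0,  0]), array([-260, -250, -240, -230, -220, -210, -200, -190, -180, -170, -160,
       -150, -140, -130, -120, -110, -100,  -90,  -80,  -70,  -60,  -50,
        -40,  -30,  -20,  -10]))
side knob [579.   55.9] [61.7 22.4] 12.0
top knob [583.1  55. ] [64.1 19.6] 10.7
```

View pics/m4.png

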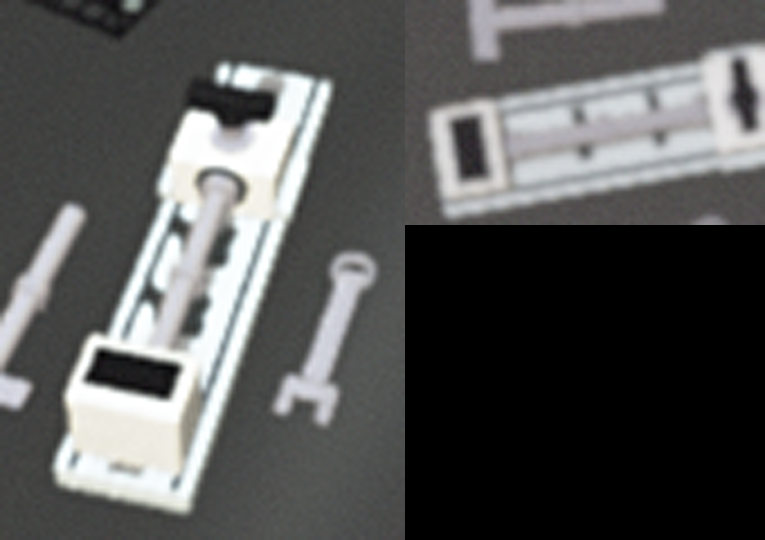

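The T-bar is now square to the bed, which is its fully tight stop. The shaft shows no gap at either anvil, and the robot is clear.

```bash
python3 -c "
from plant import job_done
print(job_done())"
```

```text
the job is handed in; nothing more can be done
None
```

The shaft is held between the two anvils with no visible gap at either end, the clamp knob is screwed back to its end stop, and the job was handed in at about 13 s (no verdict was returned).

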